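# Show a sharpened trimming tool to the inspection camera

### The arm

A 7-joint arm with a two-finger parallel gripper is mounted at the origin on the work surface. World frame = base frame: x ahead of the robot, y to its left, z up, the work surface at z = 0. Lengths are in m, angles in rad, forces in N, time in s.
With the tool pointing down it reaches from about 0.4 to 0.875 m from the base axis. Payload 19.3 kg.
Tool frame: the origin (TCP) lies at the very end of the fingers, on their centre line; the grasp point (between the pads) lies 19 mm behind it; z points along the fingers, y is the line along which they close (so a half turn about z gives the same grasp; the last joint's range is limited). The gripper opens to 85 mm and grips with 20 to 120 N. Pads are 22 mm wide; open, the fingers measure 114 mm over their backs; the gripper's body (76 mm by 85 mm) begins 54 mm behind the grasp point. The pads swing forward as they close: fully open they stand 13 mm farther back than shut.
Start: joints at [1.058, 0.521, -0.036, 1.599, 0.021, 1.021, -0.113], TCP at [0.268, -0.565, 0.231] pointing down, gripper open.
Joint ranges: [-2.91, 2.91], [-0.3, 2.13], [-1.5, 1.42], [0.17, 2.43], [-1.26, 4.41], [0.16, 1.93], [-2.52, 2.52]. Speed limits (rad/s): [1.89, 1.89, 2.39, 2.39, 3.01, 3.01, 3.01].

### API

Orientations are given as [roll, pitch, yaw] about the fixed x, y, z axes, in that order (R = Rz(yaw) Ry(pitch) Rx(roll)).
In Python, from workcell import bot gives the robot as it stands.
- The arm moves only by the shell command python3 -m crank 'ROWS' [FORCE]. ROWS is a JSON object of lists of equal length, an entry for each row: "travel": the shift along the world's x, y, z in cm, a list of three; "turn": the turn, a rotation vector about the world's x, y, z in degrees, a list of three; "gripper": the closure, from 0 (fully open) to 1 (shut). A call has exactly 5 rows; each row is the pose to reach, as a shift and turn from the pose commanded when the call began; what a row does not reach only later rows make up. A row lasts 1/10 s, in which the tool goes at most 50 mm and 8.59 degrees, less where a joint would pass 70% of its speed; a pose out of reach is approached as far as the arm can. A call with a gripper value outside its range is refused whole. The fingers move at their own pace and stop on an object; FORCE is the grip in N (left out, the last holds). Time passes only in rows, so rows that repeat a pose let the fingers close, or fill a call up. It gives the time, the measured TCP pose, the force, the opening and the grip force at its end, in the units of the state.
- bot.observe(): the state, without advancing time (a new reading comes with each control period).
- bot.grab_frame(name): name is "side" or "top" or "wrist"; returns a dict with "pixels" (480x640x3 uint8, red, green, blue), "fx", "fy", "cx", "cy" (pixels), "extrinsics" (4x4, takes a point from world to camera coordinates). Camera axes: x right, y down, z forward; pixel columns grow to the right and rows downward; lengths in m; the calibration is good to about 2 mm. The wrist camera is an equidistant fisheye: a pixel r from the principal point sees the ray r / f radians off the axis. A picture is of the moment at which its call begins. There is no depth.
- bot.job_done(): hands the job in; it is judged then, once.
The state is a dict: "clock": time; "qpos": joint angles; "qd": joint speeds; "joint_efforts": joint torques, N m; "position": TCP position; "tool_rot": TCP orientation; "force": force on the tool from outside, world axes, zero at the start; "moment": the same for the moment, N m; "grip_width": finger opening in m; "finger_force": force on a finger pad.
Only numpy, scipy, OpenCV 4.12 (cv2) and the standard library are available. Lean on these libraries where they do the work, as an engineer would, in place of code of your own. Each camera call takes 0.05 s, during which the arm holds its last target. There are 200 camera calls.

### The job

The bamboo trimming tool in the sharpening jig has just been filed: throw the jig's toggle clamp fully open while the tool still lies in its notches, lift the tool out and hold it up to the inspection camera, steel loop first, handle lying along the camera's line of sight, with the tip of the loop centred in front of the lens and 45 mm from it, and the loop flat, not rolled to one side. Finish while still holding it there in the gripper, steady and touching nothing else; leave the clamp open. Do not touch the camera or its stand, and leave the bowl, the canister and the steel rib where they are.

Things in the scene. Friction and masses are not known exactly. Their poses are not given: they have to be found in the camera images.
- jig: Sharpening jig, fixed: plywood board 18 mm thick, 180 mm along x, y -108 to 98 mm. Origin on its underside. x runs along the tool towards its loop, z up. Two blocks, 46 mm wide, carry the tool handle along x at y = 70 mm, its axis 56 mm above the bench, in notches 19 mm wide, 6 mm deep, open upwards: cradle x 39 to 71 mm, rear rest x -75 to -59 mm; between them it is free, 32 mm above the board.
- clamp_handle (a joint): Toggle clamp at the jig's x = 55 mm: angle of its red handle about an axis along the jig's x through clamp_pivot, rad. 0 = locked: handle upright, arm level, rubber tip pressing on the tool. 1.27 = open at its stop: handle leaning to the jig's -y, nearly level, arm up, clear of the tool. Over centre: about 3 N at the grip breaks it over in the first 0.2 rad, then it moves easily and stays as left.
- clamp_grip (a point): Middle of the red grip on the clamp handle, 85 mm from the pivot. The grip is 20 mm wide along the jig's x (pinch it this way from above, lightly, about 12 N: the handle then turns between the fingers, and may creep a little through them), 14 mm thick, and ends 33 mm beyond this point. About 160 mm above the bench when locked, 100 mm when open.
- clamp_pivot (a point): Centre of the clamp handle's pivot, fixed on the jig at (55, -71, 75) mm in the jig's frame; axes as the jig's.
- tool: Bamboo trimming tool, 188 mm long, 35 to 70 g, loose in the jig's notches. Origin: middle of the bamboo handle, on its axis; x runs to the steel loop, z up as it lies. Handle x -75 to 75 mm, 16 mm wide (y), 12 mm high; then a brass ferrule and a flat steel loop 23 mm wide, 6 mm high. Pinched across its width near x = -15 mm, a wide gripper clears the blocks and the open clamp arm.
- tool_tip (a point): Front edge of the steel loop, on the tool's axis, 113 mm from the tool's origin; axes as the tool's.
- camera: Inspection camera's stand, fixed: grey base 140 x 120 x 14 mm, steel column 16 mm thick, 384 mm high. Origin: middle of the base's front edge, on the bench, 105 mm in front of the column; the base lies to +x, z is up; the black barrel, 36 mm thick, points over the front edge, to -x. The barrel's height and downward tilt vary.
- lens (a point): Centre of the lens' front face at the barrel's free end, inside a white light ring. Its x axis runs from the lens straight back along the barrel: the camera looks along -x, slanting 9 to 26 degrees down; its y axis is level. The tool is shown properly when its x axis points the same way as this one, its y axis is level, and its tip is at -45 mm along this x.
- bowl: White porcelain test bowl, 110 mm across, 55 mm high, loose bystander; origin under its centre.
- canister: Whitish plastic canister with a blue screw top, 68 mm across, 94 mm high, loose bystander; origin under its centre.
- rib: Half-moon stainless steel rib, 100 x 55 mm, 3 mm thick, lying flat on the bench, loose bystander; origin on its underside near its middle.
Mind the look-alikes: they are no part of the job. Of the things like the tool, leave any that is orange; of the rest the larger one is meant.

How it is judged:
By the outcome, as a careful person would: the job done as asked, in the order asked, and still so for the second after the job is handed in, while the arm keeps its last pose, push and grip.
It also fails if it takes over 58 s, if anything falls off the work surface, if the arm or the gripper's body presses on something with over 40 N, if the wrist force passes 120 N, or if a joint passes its speed limit or range.

## Working session

There is one attempt and no reset: what is moved stays moved. The work goes in short steps, Python scripts to look and compute and a shell command to move; the robot and the scene stay as the last step left them, time stands still between calls to the robot, and variables do not carry over. Pictures are saved under pics/ and viewed, at most 10 in all, crops included, and the job is handed in when it is done.

```bash
ls; mkdir -p pics
python3 - <<'E'
from workcell import bot
import cv2,numpy as np,pickle
d={}
for n in("side","top","wrist"):
    f=bot.grab_frame(n); d[n]=f
    cv2.imwrite(f"pics/{n}0.png",f["pixels"][:,:,::-1]); print(n,f["fx"],f["fy"],f["cx"],f["cy"]); print(np.round(f["extrinsics"],3).tolist())
pickle.dump(d,open("f0.pkl","wb"))
print(bot.observe())
E
```

```text
pics
side 485.19923724782336 485.19923724782336 328.3657117819284 242.90939415370013
[[-0.985, -0.175, 0.009, 0.568], [-0.14, 0.758, -0.638, 0.138], [0.105, -0.629, -0.77, 1.046], [0.0, 0.0, 0.0, 1.0]]
top 453.0163464026526 453.0163464026526 320.48112343438197 242.6056890393501
[[-0.085, -0.996, -0.003, 0.112], [-0.966, 0.083, -0.246, 0.619], [0.246, -0.018, -0.969, 0.934], [0.0, 0.0, 0.0, 1.0]]
wrist 371.64829954431775 371.64829954431775 318.52657245539086 232.99743296235005
[[0.429, -0.903, -0.002, -0.625], [-0.855, -0.406, 0.322, -0.043], [-0.292, -0.137, -0.947, 0.381], [0.0, 0.0, 0.0, 1.0]]
{'clock': 0.15, 'qpos': array([ 1.05781779,  0.52190761, -0.03629017,  1.59988079,  0.02123278,
        1.02109441, -0.11279664]), 'qd': array([-0.00130025, -0.00071291,  0.00065765, -0.00360194, -0.00052886,
        0.00046224, -0.00056961]), 'joint_efforts': array([ 1.12547623e-03, -9.27400875e+01,  1.98087841e+00, -3.70059407e+01,
        1.80274708e-02,  6.38601705e-03,  1.05495623e-06]), 'position': array([ 0.26761647, -0.56452083,  0.23083802]), 'tool_rot': array([-3.14069391e+00,  1.07269880e-04,  4.42754517e-01]), 'force': array([ 0.83750185,  0.09554214, -0.30514368]), 'moment': array([ 0.02634851,  0.03897237, -0.00472733]), 'finger_force': 0.0, 'grip_width': 0.08539513407108099}
```

View pics/side0.png

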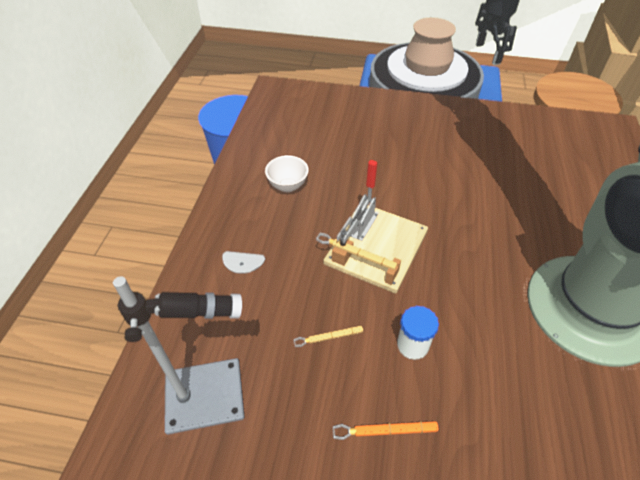

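View pics/top0.png

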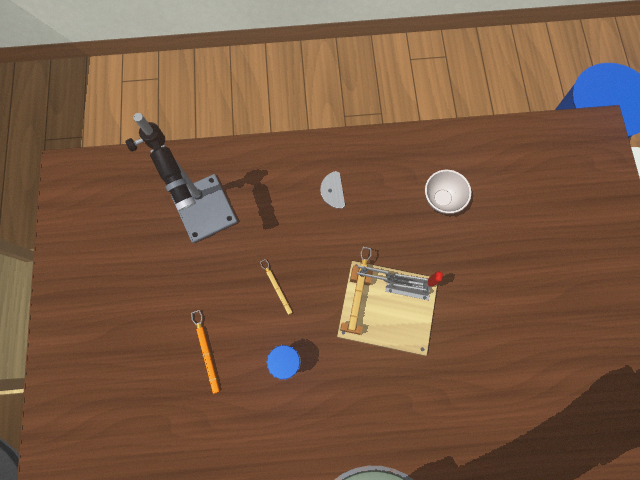

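The side view shows the jig at about (375,245) with the red grip at (371,173), the barrel's lens at about (237,306) and its base at (203,395). The look-alikes lie loose at (330,337) (small) and (390,430) (orange). In the top view the tool in the jig is at (358,290), the grip at (437,279) and the lens at about (185,200). Next I'll enlarge the details.

Run:
```python
import cv2,numpy as np,pickle
d=pickle.load(open("f0.pkl","rb"))
def crop(n,x,y,w,h,s): 
    c=cv2.resize(d[n]["pixels"][y:y+h,x:x+w,::-1],None,fx=s,fy=s,interpolation=cv2.INTER_CUBIC)
    for i in range(0,w,20): cv2.putText(c,str(x+i),(i*s,8),0,.3,(255,255,255),1); cv2.line(c,(i*s,10),(i*s,14),(255,255,255),1)
    for i in range(0,h,20): cv2.putText(c,str(y+i),(0,i*s+4),0,.3,(255,255,255),1)
    return c
a=np.hstack([crop("top",330,230,130,130,3*1),crop("side",305,150,130,150,3)[:390]])
cv2.imwrite("pics/jig0.png",crop("top",325,235,130,125,6)[:600,:800] if 0 else np.hstack([cv2.resize(crop("top",330,235,110,130,5),(400,473)),cv2.resize(crop("side",310,150,120,142,4),(400,473))]))
cv2.imwrite("pics/cam0.png",np.hstack([cv2.resize(crop("top",120,105,130,145,4),(400,446)),cv2.resize(crop("side",105,265,150,167,4),(400,446))]))
# wrist
```

```text
(no output)
```

View pics/jig0.png

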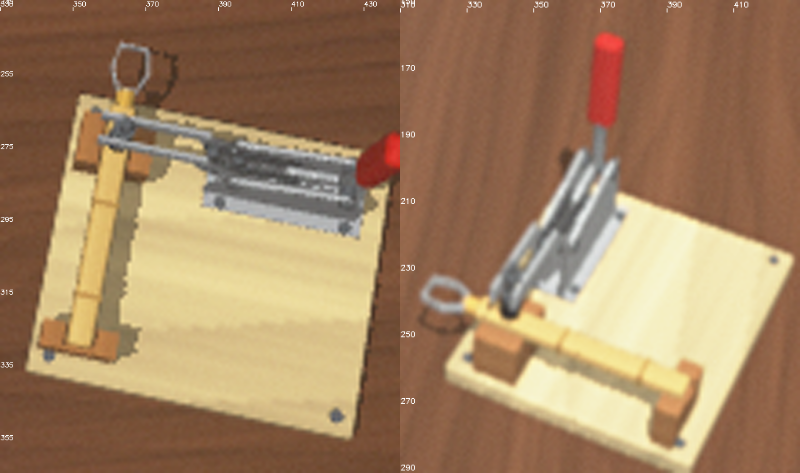

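View pics/cam0.png

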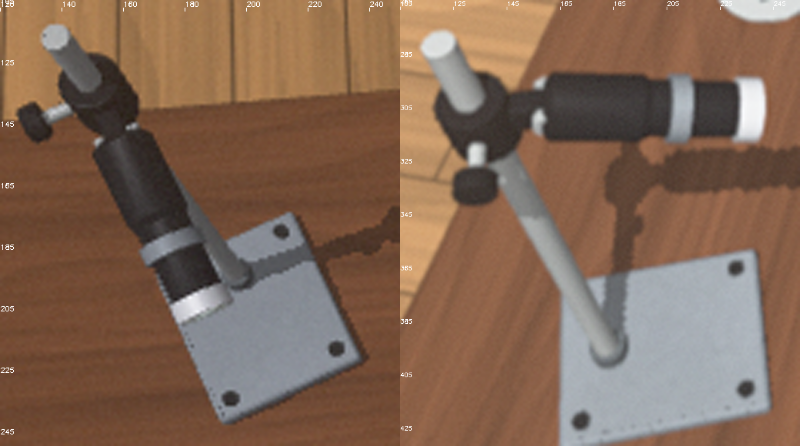

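The jig crop gives the board corners, the tool's rear end and its loop tip in both views. The cam crop shows the base corners, the barrel edges, and the white ring at about top (187,203) and side (239,305). I'll triangulate these.

```bash
cat > h.py <<'E'
import cv2,numpy as np,pickle
from scipy.spatial.transform import Rotation as R
def ray(f,p):
    E=f["extrinsics"]; v=np.array([(p[0]-f["cx"])/f["fx"],(p[1]-f["cy"])/f["fy"],1.])
    v=E[:3,:3].T@v; return -E[:3,:3].T@E[:3,3], v/np.linalg.norm(v)
def wray(f,p):
    E=f["extrinsics"]; u=np.array([p[0]-f["cx"],p[1]-f["cy"]]); r=np.hypot(*u); th=r/f["fx"]
    v=np.r_[u/max(r,1e-9)*np.sin(th),np.cos(th)]
    return -E[:3,:3].T@E[:3,3], E[:3,:3].T@v
def tri(rays):
    A=np.zeros((3,3));b=np.zeros(3)
    for o,v in rays: P=np.eye(3)-np.outer(v,v);A+=P;b+=P@o
    x=np.linalg.solve(A,b); return x,max(np.linalg.norm((np.eye(3)-np.outer(v,v))@(x-o)) for o,v in rays)
def onz(f,p,z):
    o,v=ray(f,p); return o+v*(z-o[2])/v[2]
def proj(f,X):
    E=f["extrinsics"];c=E[:3,:3]@X+E[:3,3];return np.array([f["fx"]*c[0]/c[2]+f["cx"],f["fy"]*c[1]/c[2]+f["cy"]])
def wproj(f,X):
    E=f["extrinsics"];c=E[:3,:3]@X+E[:3,3];th=np.arctan2(np.hypot(c[0],c[1]),c[2]);r=np.hypot(c[0],c[1])
    return np.array([f["cx"],f["cy"]])+f["fx"]*th*c[:2]/r
E
python3 - <<'E'
from h import *
np.set_printoptions(precision=4,suppress=True)
d=pickle.load(open("f0.pkl","rb"));T,S=d["top"],d["side"]
print("cams",ray(T,(0,0))[0],ray(S,(0,0))[0])
for n,a,b in[("rear",(352.6,330.2),(396.4,265.2)),("front",(364.1,259.8),(331.6,240.9)),("tip",(366.3,247.1),(316.9,237.3))]:
    print(n,tri([ray(T,a),ray(S,b)]))
for n,f,ps in[("T",T,[(352.6,261.1),(337.4,337),(426.8,355.5)]),("S",S,[(310+(795-400)/3.333,150+260/3.333),(310+(692-400)/3.333,150+468/3.333),(310+(446-400)/3.333,150+368/3.333)])]:
    print(n,*[onz(f,p,.018)[:2] for p in ps])
def red(f):
    p=f["pixels"].astype(int);m=((p[...,0]>110)&(p[...,1]<60)&(p[...,2]<60)).astype(np.uint8)
    n,l,s,c=cv2.connectedComponentsWithStats(m);i=1+np.argmax(s[1:,4]);ys,xs=np.nonzero(l==i)
    print(s[i],c[i]);return c[i]
print("grip",tri([ray(T,red(T)),ray(S,red(S))]))
# base corners z=.014
ct=lambda x,y:(120+x/3.077,105+y/3.077); cs=lambda x,y:(105+(x-400)/2.667,265+y/2.667)
print("baseT",*[onz(T,ct(*p),.014)[:2] for p in[(293,212),(363,358),(222,421)]])
print("baseS",*[onz(S,cs(*p),.014)[:2] for p in[(753,251),(769,407),(560,447)]])
# barrel axis: planes from bisected silhouettes, each (L1,R1),(L2,R2)
pt=[ct((96+147)/2,(150+125)/2),ct((180+232)/2,(318+290)/2)]
ps=[cs(549,(75+137)/2),cs(752,(77+141)/2)]
def plane(f,a,b):
    o,u=ray(f,a);_,v=ray(f,b);n=np.cross(u,v);n/=np.linalg.norm(n);return n,n@o
n1,d1=plane(T,*pt);n2,d2=plane(S,*ps);ax=np.cross(n1,n2);ax/=np.linalg.norm(ax);ax*=np.sign(ax[0])
p0=np.linalg.lstsq(np.array([n1,n2]),np.array([d1,d2]),rcond=None)[0]
print("axis",ax,"tilt",np.degrees(np.arcsin(ax[2])),"yaw",np.degrees(np.arctan2(ax[1],ax[0])))
for f,q in[(T,ct(206,304)),(S,cs(765,109)),(S,cs(752,109))]:
    o,v=ray(f,q);A=np.array([ax,-v]).T;t=np.linalg.lstsq(A,o-p0,rcond=None)[0];print("lens",p0+ax*t[0])
E
```

```text
cams [0.3784 0.0774 1.058 ] [0.4696 0.6519 0.8888]
rear (array([0.4292, 0.0058, 0.0552]), np.float64(0.0013233303748805129))
front (array([ 0.5801, -0.0357,  0.0564]), np.float64(0.0036522999508928904))
tip (array([ 0.6131, -0.0451,  0.0496]), np.float64(0.0011977774227381983))
T [ 0.5909 -0.0134] [0.4204 0.0385] [ 0.3633 -0.1559]
S [ 0.3599 -0.1483] [0.4176 0.0449] [ 0.5889 -0.0065]
[428 271  15  15 148] [435.0946 278.2838]
[367 164   9  23  77] [370.1169 174.4416]
grip (array([ 0.5134, -0.1646,  0.15  ]), np.float64(0.0008273528682545484))
baseT [0.84   0.3024] [0.7125 0.2512] [0.671 0.362]
baseS [0.7114 0.2595] [0.6675 0.3675] [0.7958 0.4175]
axis [0.8756 0.3536 0.3291] tilt 19.214274224593062 yaw 21.990430642271537
lens [0.6688 0.298  0.2794]
lens [0.6576 0.2934 0.2752]
lens [0.6639 0.296  0.2776]
```

Two-view heights (tool about 55 mm, grip about 150 mm) and sizes (188 mm tool, 206 mm board) are plausible. They carry a few mm of bias, so I'll refine with the wrist camera on the way in.

```bash
python3 -m crank '{"travel":[[2.3,3.6,1],[4.6,7.2,2],[6.9,10.8,3],[9.2,14.4,4],[11.5,18,5]],"turn":[[0,0,8],[0,0,16],[0,0,24],[0,0,32],[0,0,40]],"gripper":[0,0,0,0,0]}' 20
python3 -m crank '{"travel":[[2.3,3.6,1],[4.6,7.2,2],[6.9,10.8,3],[6.9,10.8,3],[6.9,10.8,3]],"turn":[[0,0,8],[0,0,8],[0,0,8],[0,0,8],[0,0,8]],"gripper":[0,0,0,0,0]}'
cat > snap.py <<'E'
import sys,os;from workcell import bot
from h import *
f=bot.grab_frame("wrist");n=sys.argv[1];pickle.dump(f,open(n+".pkl","wb"));cv2.imwrite(f"pics/{n}.png",f["pixels"][:,:,::-1])
o=bot.observe();print(o["clock"],o["position"],o["tool_rot"],ray(f,(0,0))[0])
p=f["pixels"].astype(int);m=((p[...,0]>110)&(p[...,1]<60)&(p[...,2]<60)).astype(np.uint8)
k,l,s,c=cv2.connectedComponentsWithStats(m)
if k>1:i=1+np.argmax(s[1:,4]);print("red",s[i],c[i])
E
python3 snap.py w1
```

```text
clock: 0.65
position: [0.3833, -0.3831, 0.2817]
tool_rot: [-3.141, 0.0, 1.147]
force: [0.0, -0.9, -0.4]
grip_width: 0.0856
finger_force: 0.0
clock: 1.15
position: [0.4521, -0.2761, 0.3113]
tool_rot: [3.142, 0.0, 1.282]
force: [-0.3, -0.1, -0.4]
grip_width: 0.0857
finger_force: 0.0
1.2 [ 0.45140851 -0.27706211  0.31104809] [-3.14107418e+00  3.15019491e-04  1.28041760e+00] [ 0.47568433 -0.19770504  0.45384646]
red [360  59   3   3   3] [361.  60.]
```

View pics/w1.png

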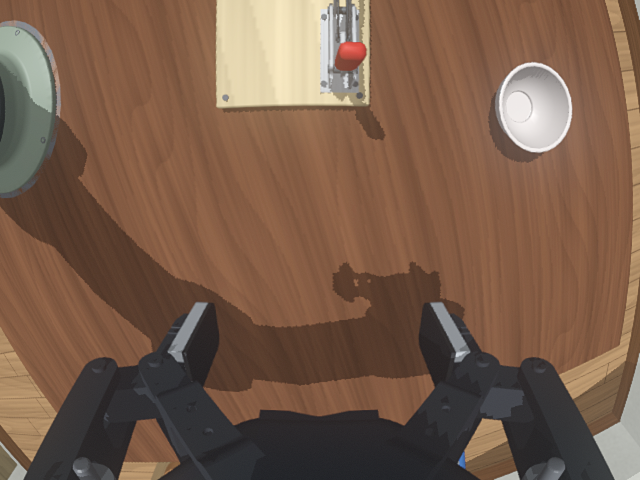

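The fisheye picture shows the red grip at (350,55), the board's -y corners at (217,107) and (369,106), and the bowl at (533,108). The view needs to shift towards the tool.

```bash
python3 -m crank '{"travel":[[1.2,4,0],[2.4,8,0],[3.7,12.5,0],[3.7,12.5,0],[3.7,12.5,0]],"turn":[[0,0,0],[0,0,0],[0,0,0],[0,0,0],[0,0,0]],"gripper":[0,0,0,0,0]}'
python3 snap.py w2
```

```text
clock: 1.7
position: [0.4885, -0.1521, 0.311]
tool_rot: [-3.141, 0.0, 1.281]
force: [0.5, -0.5, -0.2]
grip_width: 0.0852
finger_force: 0.0
1.75 [ 0.48828505 -0.15298369  0.31095431] [-3.14094423e+00  5.43702760e-04  1.27907876e+00] [ 0.51233733 -0.07371979  0.45347683]
red [363 223   1   7   7] [363. 226.]
```

View pics/w2.png

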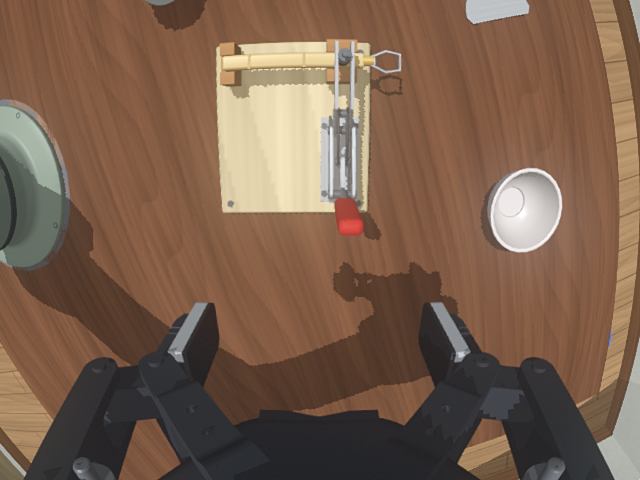

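The whole jig is now in view: board corners at (217,46), (369,42), (223,212) and (366,212), tool from (222,63) to the loop tip at (401,61), grip end at (350,225).

Run:
```python
from h import *
np.set_printoptions(precision=4,suppress=True)
w1,w2=[pickle.load(open(n+".pkl","rb")) for n in("w1","w2")]
d=pickle.load(open("f0.pkl","rb"));T,S=d["top"],d["side"]
def red(f):
    p=f["pixels"].astype(int);m=((p[...,0]>100)&(p[...,0]>2.5*p[...,1])&(p[...,0]>2.5*p[...,2])).astype(np.uint8)
    n,l,s,c=cv2.connectedComponentsWithStats(m);i=1+np.argmax(s[1:,4]);print(s[i],c[i]);return c[i]
c1,c2=red(w1),red(w2)
print("grip w",tri([wray(w1,c1),wray(w2,c2)]),"w2+S",tri([wray(w2,c2),ray(S,red(S))]),"all",tri([wray(w1,c1),wray(w2,c2),ray(S,red(S)),ray(T,red(T))]))
def wz(f,p,z):
    o,v=wray(f,p);return (o+v*(z-o[2])/v[2])[:2]
P=[wz(w2,p,.018) for p in[(217,46),(369,42),(223,212),(366,212)]]+[wz(w1,(217,107),.018),wz(w1,(369,106),.018)]
J=np.array([(-90,98),(90,98),(-90,-108),(90,-108),(-90,-108),(90,-108)])/1e3
Q=np.array(P);a,b=J-J.mean(0),Q-Q.mean(0)
yaw=np.arctan2((a[:,0]*b[:,1]-a[:,1]*b[:,0]).sum(),(a*b).sum());Rz=np.array([[np.cos(yaw),-np.sin(yaw)],[np.sin(yaw),np.cos(yaw)]])
o=Q.mean(0)-Rz@J.mean(0);print("yaw",np.degrees(yaw),"orig",o,"res",(J@Rz.T+o-Q)*1e3)
print("pivot",o+Rz@[.055,-.071],"open grip",o+Rz@[.055,-.152])
r,t=wz(w2,(222,63),.056),wz(w2,(401,61),.056)
print("tool",r,t,np.linalg.norm(t-r),np.degrees(np.arctan2(*(t-r)[::-1])),"origin",t+(r-t)*113/188, "inJig",(r-o)@Rz,(t-o)@Rz)
print("heights: corner",tri([wray(w1,(217,107)),wray(w2,(223,212))]),tri([wray(w1,(369,106)),wray(w2,(366,212))]))
print("tip",tri([wray(w2,(401,61)),ray(T,(366.3,247.1)),ray(S,(316.9,237.3))]),"rear",tri([wray(w2,(222,63)),ray(T,(352.6,330.2)),ray(S,(396.4,265.2))]))
```

```text
[345  42  21  16 134] [358.2313  48.5   ]
[338 216  26  19 382] [350.8037 226.0654]
[367 160  10  28 212] [371.2972 173.1557]
[367 160  10  28 212] [371.2972 173.1557]
[428 271  15  15 145] [435.069  278.4138]
grip w (array([ 0.5128, -0.1613,  0.1909]), np.float64(0.0019180357760910061)) w2+S (array([ 0.5108, -0.1764,  0.1434]), np.float64(7.067632358656138e-05)) all (array([ 0.5129, -0.1619,  0.1626]), np.float64(0.007973410487431228))
yaw -16.631362643062253 orig [ 0.4788 -0.0778] res [[-1.0119  1.9683]
 [ 2.0595  0.2929]
 [-1.822  -0.6301]
 [ 1.3873 -1.2875]
 [-1.4209 -0.4932]
 [ 0.808   0.1495]]
pivot [ 0.5111 -0.1616] open grip [ 0.488  -0.2392]
tool [0.4292 0.0096] [ 0.6116 -0.0437] 0.18998045761381754 -16.290971828383 origin [ 0.502  -0.0116] inJig [-0.0725  0.0696] [0.1175 0.0707]
heights: corner (array([ 0.363 , -0.155 ,  0.0172]), np.float64(0.000166925008110821)) (array([ 0.5334, -0.2072,  0.014 ]), np.float64(0.00048158793963951996))
tip (array([ 0.6128, -0.044 ,  0.0513]), np.float64(0.0015026821021698231)) rear (array([0.4294, 0.0077, 0.0585]), np.float64(0.00211942742466026))
```

```bash
python3 -m crank '{"travel":[[2.2,-0.95,-2],[2.2,-0.95,-6],[2.2,-0.95,-10],[2.2,-0.95,-14],[2.2,-0.95,-16.9]],"turn":[[0,0,0],[0,0,0],[0,0,0],[0,0,0],[0,0,0]],"gripper":[0,0,0,0,0]}'
python3 -m crank '{"travel":[[0,0,0],[0,0,0],[0,0,0],[0,0,0],[0,0,0]],"turn":[[0,0,0],[0,0,0],[0,0,0],[0,0,0],[0,0,0]],"gripper":[0.8,0.8,0.8,0.8,0.8]}' 20
python3 -m crank '{"travel":[[0,0,0],[0,0,0],[0,0,0],[0,0,0],[0,0,0]],"turn":[[0,0,0],[0,0,0],[0,0,0],[0,0,0],[0,0,0]],"gripper":[0.85,0.85,0.85,0.85,0.85]}'
```

```text
clock: 2.25
position: [0.5092, -0.1631, 0.1397]
tool_rot: [-3.139, 0.001, 1.278]
force: [1.5, -0.7, 0.4]
grip_width: 0.0852
finger_force: 0.0
clock: 2.75
position: [0.5109, -0.1615, 0.1437]
tool_rot: [3.141, 0.0, 1.28]
force: [-4.9, -0.4, 13.4]
grip_width: 0.0192
finger_force: 25.0
clock: 3.25
position: [0.5109, -0.1616, 0.1437]
tool_rot: [3.14, 0.001, 1.28]
force: [-5.8, 1.1, 13.3]
grip_width: 0.0195
finger_force: 24.9
```

```bash
python3 -m crank '{"travel":[[-0.31,-1.03,-0.07],[-0.61,-2.05,-0.27],[-0.9,-3.03,-0.61],[-1.18,-3.96,-1.07],[-1.44,-4.83,-1.66]],"turn":[[0,0,0],[0,0,0],[0,0,0],[0,0,0],[0,0,0]],"gripper":[0.85,0.85,0.85,0.85,0.85]}'
python3 -m crank '{"travel":[[-0.24,-0.8,-0.69],[-0.45,-1.49,-1.48],[-0.63,-2.1,-2.36],[-0.77,-2.58,-3.31],[-0.88,-2.95,-4.32]],"turn":[[0,0,0],[0,0,0],[0,0,0],[0,0,0],[0,0,0]],"gripper":[0.85,0.85,0.85,0.85,0.85]}'
python3 -m crank '{"travel":[[-0.03,-0.1,-0.3],[-0.03,-0.1,-0.4],[-0.03,-0.1,-0.4],[-0.03,-0.1,-0.4],[-0.03,-0.1,-0.4]],"turn":[[0,0,0],[0,0,0],[0,0,0],[0,0,0],[0,0,0]],"gripper":[0.85,0.85,0.85,0.85,0.85]}'
python3 - <<'E'
from h import *;from workcell import bot
f=bot.grab_frame("side");print(bot.observe()["force"])
pickle.dump(f,open("s1.pkl","wb"))
cv2.imwrite("pics/s1.png",cv2.resize(f["pixels"][130:290,300:450,::-1],None,fx=3.5,fy=3.5))
E
```

```text
clock: 3.75
position: [0.4963, -0.2102, 0.1262]
tool_rot: [3.141, 0.0, 1.28]
force: [-1.5, 2.9, 5.5]
grip_width: 0.0196
finger_force: 24.7
clock: 4.25
position: [0.4872, -0.2405, 0.0828]
tool_rot: [3.141, 0.001, 1.279]
force: [-3.5, -2.3, 4.8]
grip_width: 0.0198
finger_force: 24.7
clock: 4.75
position: [0.4869, -0.2415, 0.0791]
tool_rot: [3.141, 0.002, 1.279]
force: [-3.2, -7.1, 3.3]
grip_width: 0.0198
finger_force: 24.4
[-2.83375198 -7.02596216  3.4924516 ]
```

View pics/s1.png

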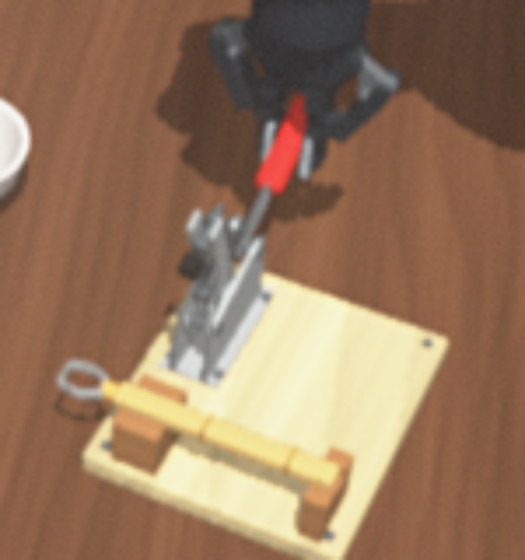

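The picture shows the clamp arm raised at (205,235) in the crop, the red grip in the fingers, and the tool still in its notches. I'll press a little further to confirm the stop.

```bash
python3 -m crank '{"travel":[[0.1,0.35,-0.2],[0.1,0.35,-0.4],[0.1,0.35,-0.6],[0.1,0.35,-0.6],[0.1,0.35,-0.6]],"turn":[[0,0,0],[0,0,0],[0,0,0],[0,0,0],[0,0,0]],"gripper":[0.85,0.85,0.85,0.85,0.85]}'
```

```text
clock: 5.3
position: [0.4873, -0.2404, 0.0733]
tool_rot: [3.141, 0.004, 1.277]
force: [-7.5, -20.2, 6.5]
grip_width: 0.0197
finger_force: 24.5
```

```bash
python3 -m crank '{"travel":[[-0.1,-0.3,0.3],[-0.1,-0.3,0.3],[-0.1,-0.3,0.3],[-0.1,-0.3,0.3],[-0.1,-0.3,0.3]],"turn":[[0,0,0],[0,0,0],[0,0,0],[0,0,0],[0,0,0]],"gripper":[0.85,0.4,0,0,0]}'
python3 -m crank '{"travel":[[0,0,3],[0,0,7],[0,0,11],[0,0,15],[0,0,18]],"turn":[[0,0,0],[0,0,0],[0,0,0],[0,0,0],[0,0,0]],"gripper":[0,0,0,0,0]}'
python3 -m crank '{"travel":[[0,2,0],[0,2,0],[0,2,0],[0,2,0],[0,2,0]],"turn":[[0,0,0],[0,0,0],[0,0,0],[0,0,0],[0,0,0]],"gripper":[0,0,0,0,0]}'
python3 snap.py w3
python3 - <<'E'
from h import *;from workcell import bot
np.set_printoptions(precision=4,suppress=True)
T,S=bot.grab_frame("top"),bot.grab_frame("side");pickle.dump((T,S),open("ts3.pkl","wb"));W=pickle.load(open("w3.pkl","rb"));print(bot.observe()["qpos"])
o=np.array([.4788,-.0778]);y=np.radians(-16.6);c,s=np.cos(y),np.sin(y);Rz=np.array([[c,-s],[s,c]])
# intersect each view's red end pixels with handle plane x_jig=55
def red(f):
    p=f["pixels"].astype(int);m=((p[...,0]>100)&(p[...,0]>2.5*p[...,1])&(p[...,0]>2.5*p[...,2])).astype(np.uint8)
    n,l,st,ce=cv2.connectedComponentsWithStats(m);i=1+np.argmax(st[1:,4]);ys,xs=np.nonzero(l==i);print(st[i],ce[i])
    q=np.c_[xs,ys].astype(float);u=np.linalg.svd(q-q.mean(0),full_matrices=0)[2][0];t=(q-q.mean(0))@u
    return [q.mean(0)+u*t.min(),q.mean(0),q.mean(0)+u*t.max()]
n=np.r_[Rz[:,0],0];d=n[:2]@o+.055
for f,r in((T,ray),(S,ray),(W,wray)):
    try:
        for p in red(f):
            a,v=r(f,p);X=a+v*(d-n@a)/(n@v);j=Rz.T@(X[:2]-o);print("jig y,z",j[1]+.071,X[2]-.075, "theta",np.arctan2(-(j[1]+.071),X[2]-.075))
    except Exception as e:print(e)
E
```

```text
clock: 5.8
position: [0.4873, -0.2393, 0.0755]
tool_rot: [-3.142, -0.0, 1.281]
force: [1.1, 0.7, -1.0]
grip_width: 0.0767
finger_force: 0.0
clock: 6.3
position: [0.4876, -0.2394, 0.258]
tool_rot: [3.14, 0.0, 1.281]
force: [-0.0, 0.5, -0.3]
grip_width: 0.0852
finger_force: 0.0
clock: 6.8
position: [0.4871, -0.2199, 0.2551]
tool_rot: [-3.141, -0.0, 1.28]
force: [0.3, -0.5, 0.6]
grip_width: 0.0852
finger_force: 0.0
6.85 [ 0.48709045 -0.2198593   0.25509181] [-3.14086632e+00 -6.52431510e-05  1.28004873e+00] [ 0.51096901 -0.14159185  0.3975896 ]
red [319 189  20  84 193] [335.64248705 241.58031088]
[ 0.6201  0.3736 -0.4019  1.7956  0.1695  1.0068 -0.1387]
[446 284  37  14 333] [464.4625 290.3033]
jig y,z -0.039577357634884375 0.0214547595980404 theta 1.0740410607170612
jig y,z -0.07500019532070375 0.03380246910470504 theta 1.1473617505574236
jig y,z -0.1085891792972213 0.04551093301842708 theta 1.1739241646985157
[373 158  18  28 231] [382.1602 171.2208]
jig y,z -0.11423070861618946 0.036902484295916874 theta 1.258327133263212
jig y,z -0.07990420838321759 0.0232945340733018 theta 1.2871274797882328
jig y,z -0.04559025907153401 0.009691559374290074 theta 1.3613347671413762
[ 315  184   23   89 1456] [327.4938 230.636 ]
jig y,z -0.027692132249142104 0.08567208261094782 theta 0.3126338085219656
jig y,z -0.06546190558194516 0.06803419238851262 theta 0.7661319183888479
jig y,z -0.10583554180099515 0.05145119142279199 theta 1.1182957689734792
```

View pics/w3.png

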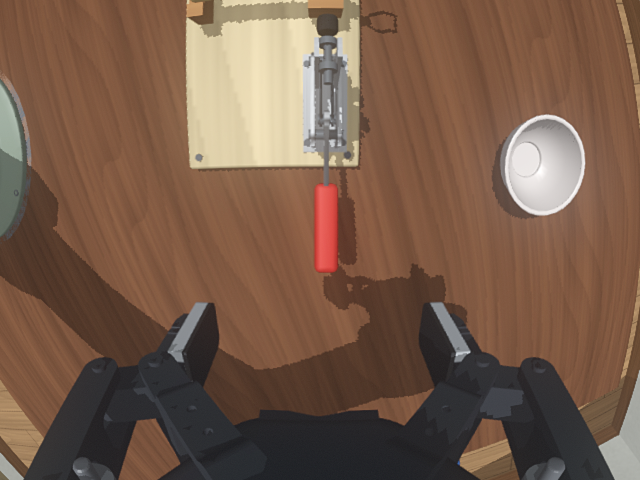

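The wrist view shows the clamp fully swung: handle level at (327,228), arm folded back at (327,20). The side view gives an angle of about 1.28 rad. As a check, I'll press the grip down lightly with shut fingers to make sure it is on its stop.

```bash
python3 -m crank '{"travel":[[-0.4,-3.7,-2],[-0.4,-3.7,-6],[-0.4,-3.7,-10],[-0.4,-3.7,-12.5],[-0.4,-3.7,-12.5]],"turn":[[0,0,0],[0,0,0],[0,0,0],[0,0,0],[0,0,0]],"gripper":[1,1,1,1,1]}'
python3 -m crank '{"travel":[[0,0,-0.4],[0,0,-0.8],[0,0,-1.2],[0,0,-1.6],[0,0,-1.6]],"turn":[[0,0,0],[0,0,0],[0,0,0],[0,0,0],[0,0,0]],"gripper":[1,1,1,1,1]}'
```

```text
clock: 7.45
position: [0.4817, -0.2559, 0.1276]
tool_rot: [-3.137, -0.001, 1.281]
force: [-0.1, 0.2, 0.0]
grip_width: 0.0119
finger_force: 0.0
clock: 7.95
position: [0.4837, -0.2569, 0.1149]
tool_rot: [3.14, 0.0, 1.28]
force: [-1.8, -0.4, 6.6]
grip_width: -0.0001
finger_force: 3.1
```

```bash
python3 -m crank '{"travel":[[0,0,-0.15],[0,0,-0.3],[0,0,-0.3],[0,0,-0.3],[0,0,-0.3]],"turn":[[0,0,0],[0,0,0],[0,0,0],[0,0,0],[0,0,0]],"gripper":[1,1,1,1,1]}'
```

```text
clock: 8.45
position: [0.484, -0.2572, 0.1138]
tool_rot: [3.139, 0.001, 1.28]
force: [-10.6, 2.6, 39.6]
grip_width: 0.0
finger_force: 18.9
```

The force rose to 40 N without the grip yielding, so the clamp is on its stop, open. Now retreat, turn 90° and look at the tool from above.

```bash
python3 -m crank '{"travel":[[0,0,4],[0,0,9],[0,0,13],[0,0,17],[0,0,20]],"turn":[[0,0,0],[0,0,8],[0,0,16],[0,0,24],[0,0,32]],"gripper":[0,0,0,0,0]}'
python3 -m crank '{"travel":[[0,4,0],[0,8,0],[0,12,0],[0,16,0],[0,20,0]],"turn":[[0,0,8],[0,0,16],[0,0,24],[0,0,32],[0,0,40]],"gripper":[0,0,0,0,0]}'
python3 -m crank '{"travel":[[0.35,5,0],[0.35,5,0],[0.35,5,0],[0.35,5,0],[0.35,5,0]],"turn":[[0,0,8],[0,0,16],[0,0,18],[0,0,18],[0,0,18]],"gripper":[0,0,0,0,0]}'
python3 snap.py w4; python3 -c "
from workcell import bot;print(bot.observe()['qpos'])"
```

```text
clock: 8.95
position: [0.4835, -0.2566, 0.3144]
tool_rot: [3.14, 0.002, 1.845]
force: [1.2, -0.1, 0.1]
grip_width: 0.0719
finger_force: 0.0
clock: 9.45
position: [0.483, -0.0551, 0.3119]
tool_rot: [-3.141, 0.001, 2.543]
force: [1.1, 0.1, 0.2]
grip_width: 0.0854
finger_force: 0.0
clock: 9.95
position: [0.4868, -0.0068, 0.3116]
tool_rot: [-3.141, 0.0, 2.849]
force: [-0.3, 0.5, -0.6]
grip_width: 0.0854
finger_force: 0.0
10.0 [ 0.4867655  -0.00680747  0.31156654] [-3.14143108e+00  2.29389014e-04  2.84934829e+00] [0.40762301 0.01621513 0.45408838]
red [  97  247   62   23 1039] [127.38691049 257.73051011]
[ 0.5802969   0.30297878 -0.85323358  1.81731623  0.25101414  1.133766
  0.920693  ]
```

View pics/w4.png

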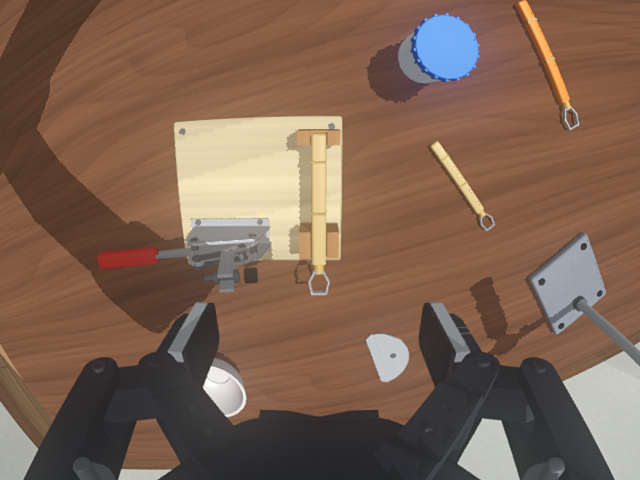

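This view from above shows the tool vertical in the image from (319,136) to the loop tip (319,295), still in its notches. The clamp arm at (228,270) is clear of it.

Run:
```python
from h import *
np.set_printoptions(precision=4,suppress=True)
w2,w4=[pickle.load(open(n+".pkl","rb")) for n in("w2","w4")]
r=tri([wray(w2,(222,63)),wray(w4,(319,136))]);t=tri([wray(w2,(401,61)),wray(w4,(319,295))]);print(r,t,np.linalg.norm(r[0]-t[0]))
def wz(f,p,z):
    o,v=wray(f,p);return (o+v*(z-o[2])/v[2])
a,b=wz(w4,(319,136),.060),wz(w4,(319,295),.056);print(a,b,np.linalg.norm(a-b),np.degrees(np.arctan2(*(b-a)[1::-1])))
O=b+(a-b)*113/188;g=b+(a-b)*128/188;print("origin",O,"grasp",g)
print([wz(w4,p,.014)[:2] for p in[(585,234),(529,275),(553,332),(605,292)]])
```

```text
(array([0.4315, 0.0086, 0.0641]), np.float64(0.0008833632464766191)) (array([ 0.6104, -0.0441,  0.0603]), np.float64(0.00014507653977145483)) 0.1865784550344046
[0.4323 0.0092 0.06  ] [ 0.6125 -0.0448  0.056 ] 0.18817638049351235 -16.702809548737108
origin [ 0.5042 -0.0123  0.0584] grasp [ 0.4898 -0.008   0.0587]
[array([0.6683, 0.3611]), array([0.7019, 0.2516]), array([0.8299, 0.298 ]), array([0.793 , 0.4118])]
```

```bash
python3 -m crank '{"travel":[[0.3,4,3],[0.6,8,6],[0.9,12,9],[1.1,16,11],[1.3,19.5,13]],"turn":[[0,0,7.7],[0,0,15.4],[0,0,23.1],[0,0,30.8],[0,0,38.6]],"gripper":[0,0,0,0,0]}'
python3 -m crank '{"travel":[[0,0,0],[0,0,0],[0,0,0],[0,0,0],[0,0,0]],"turn":[[0,0,0],[0,0,0],[0,0,0],[0,0,0],[0,0,0]],"gripper":[0,0,0,0,0]}'
python3 snap.py w5
python3 -m crank '{"travel":[[-1,-0.5,0],[-2,-1,-1],[-4,-1.5,-2],[-6,-2.2,-4],[-6,-2.2,-4]],"turn":[[2.9,-7.2,0],[5.8,-14.4,0],[8.3,-20.4,0],[8.3,-20.4,0],[8.3,-20.4,0]],"gripper":[0,0,0,0,0]}'
python3 -m crank '{"travel":[[0,0,0],[0,0,0],[0,0,0],[0,0,0],[0,0,0]],"turn":[[0,0,0],[0,0,0],[0,0,0],[0,0,0],[0,0,0]],"gripper":[0,0,0,0,0]}'
python3 snap.py w6
python3 - <<'E'
from h import *;from workcell import bot;print(bot.observe()["qpos"])
a,b=[cv2.imread(f"pics/w{i}.png") for i in(5,6)]
cv2.imwrite("pics/w56.png",np.hstack([cv2.resize(x[:,120:520],(400,480)) for x in(a,b)]))
E
```

```text
clock: 10.5
position: [0.4995, 0.1901, 0.4428]
tool_rot: [-3.141, 0.001, -2.754]
force: [-0.3, -1.1, 0.3]
grip_width: 0.0857
finger_force: 0.0
clock: 11.0
position: [0.4999, 0.1876, 0.4413]
tool_rot: [-3.141, -0.0, -2.76]
force: [-0.6, 0.1, -0.6]
grip_width: 0.0857
finger_force: 0.0
11.05 [0.49985924 0.18775211 0.44136089] [-3.14123247e+00 -2.23936606e-04 -2.75971918e+00] [0.42324119 0.1559765  0.58384485]
red [ 42  62  41  31 535] [61.74579439 76.45794393]
clock: 11.55
position: [0.4356, 0.1635, 0.3981]
tool_rot: [-3.136, 0.38, -2.76]
force: [0.0, 0.1, 0.4]
grip_width: 0.0851
finger_force: 0.0
clock: 12.05
position: [0.44, 0.1668, 0.4015]
tool_rot: [3.139, 0.384, -2.758]
force: [0.1, -0.1, 0.4]
grip_width: 0.0853
finger_force: 0.0
12.1 [0.43996536 0.16675268 0.40150506] [ 3.13934921  0.38425869 -2.75823916] [0.31956624 0.11694523 0.50266397]
red [  0  31  40  21 153] [20.07843137 39.32679739]
[ 0.69830717 -0.11356594 -1.08077457  1.97787695 -0.1301698   0.83543938
  1.62404169]
```

View pics/w56.png

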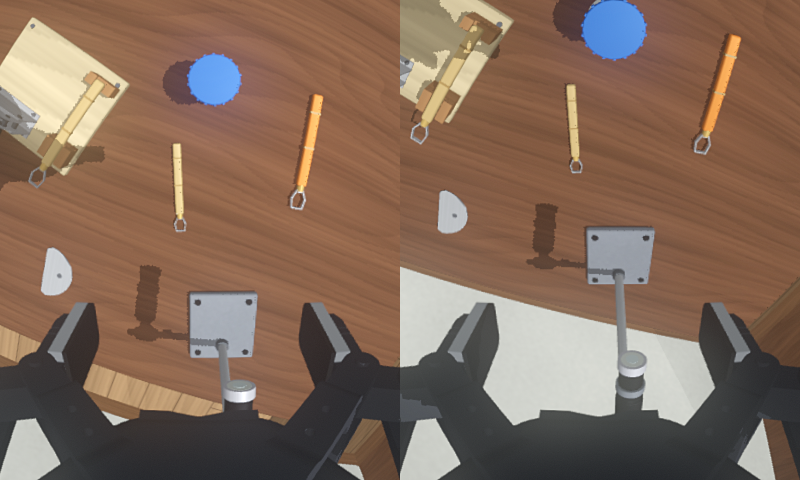

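In both halves the lens ring is seen from in front: orig pixels about (358,388) in w5 and (352,357) in w6, with the base at about (345,325) in w5. That was the tenth picture, so from here I measure numerically.

Run:
```python
from h import *
for n,x0,x1,y0,y1 in(("w5",336,380,374,412),("w6",332,374,342,402)):
    g=pickle.load(open(n+".pkl","rb"))["pixels"].mean(2)
    print(n,"cols",list(range(x0,x1,2)))
    for y in range(y0,y1,2):print(y,*(f"{int(v):3d}" for v in g[y,x0:x1:2]))
```

```text
w5 cols [336, 338, 340, 342, 344, 346, 348, 350, 352, 354, 356, 358, 360, 362, 364, 366, 368, 370, 372, 374, 376, 378]
374 106 107 113 121 121 129 142 109 107 108 109 108 106 103  98  99 103 103 103 105 105 107
376 109 109 113 120 120 127 140 112 104 103 105 106 110 109 108 105 102  99  99 101 102 104
378 108 107 113 119 121 127 138 114 107 104 104 105 104 104 105 108 109 108 106 101  98 100
380 112 107 113 118 121 125 135 126 122 129 130 132 130 129 124 119 115 107 106 110 111 103
382 113 114 113 119 121 124 126 138 138 139 139 140 139 139 139 138 135 124 119 105 104 106
384 111 113 112 119 124 128 138 137 138 140 139 139 139 138 139 139 138 137 125 126 106 105
386 112 113 115 119 123 125 139 138 138 149 148 141 143 142 163 141 136 139 125 125 109 105
388 111 108 109 118 133 125 129 138 143 137 142 152 153 145 138 137 143 137 126 194 120 109
390 108 108 109 117 140 160 162 140 130 130 136 145 141 149 134 132 151 187 227 215 114 112
392 108 109 108 118 140 162 181 200 204 211 224 234 231 254 255 250 236 228 224 208 109 110
394 111 111 107 115 140 162 180 198 205 214 221 228 241 253 2
[... 2820 characters left out ...]
 213 217 107 109  87  81  83  83  85  85  86  87  87  84  84 104 146 211 210 210 210
388 211 214 113 115 111  89  82  82  84  84  86  85  84  87 102 121 175 210 210 210 210
390 210 213 132 119 127 117 106  95  90  82  88  93 101 108 142 157 191 212 209 209 209
392 210 214 130 118 133 142 146 143 136 129 134 141 169 170 165 159 208 209 210 209 208
394 211 211  81  89 131 143 151 156 161 164 168 173 170 169 161 108 213 209 209 209 209
396 211 211  76  75  81 122 153 159 161 165 169 174 173 153  85  95 215 208 207 208 208
398 211 209  70  76  77  75  80  92 108 115 117 110  85  77  76  91 210 208 208 209 209
400 210 207  70  77  76  77  80  80  80  80  80  81  82  78  74 102 213 208 209 209 209
```

Run:
```python
from h import *
np.set_printoptions(precision=4,suppress=True)
d=pickle.load(open("f0.pkl","rb"));T,S=d["top"],d["side"];w5,w6=[pickle.load(open(n+".pkl","rb")) for n in("w5","w6")]
L=tri([wray(w5,(358.7,385.7)),wray(w6,(352.2,359.6))]);print("lens w",L)
def mids(f,a,b,thr):  # midpoints of dark barrel across the axis a->b
    g=cv2.GaussianBlur(f["pixels"],(3,3),0).mean(2).astype(np.float32);a,b=np.array(a,float),np.array(b,float);u=(b-a)/np.linalg.norm(b-a);n=np.array([-u[1],u[0]]);out=[]
    for t in np.arange(0,np.linalg.norm(b-a),1.):
        s=np.arange(-22,22.01,.25);p=(a+u*t+n*s[:,None]).astype(np.float32)
        v=cv2.remap(g,p[:,0].copy(),p[:,1].copy(),cv2.INTER_LINEAR).ravel()<thr;c=len(s)//2
        if not v[c]:continue
        i=c
        while i>0 and v[i-1]:i-=1
        k=c
        while k<len(s)-1 and v[k+1]:k+=1
        out.append([*(a+u*t+n*(s[i]+s[k])/2),s[k]-s[i]])
    return np.array(out)
P={}
for nm,f,a,b in(("T",T,(162,157),(181,194)),("S",S,(164,304.5),(229,305.5))):
    for thr in(52,58):
        m=mids(f,a,b,thr);m=m[(m[:,2]>8)&(m[:,2]<28)];vx,vy,x,y=cv2.fitLine(m[:,:2].astype(np.float32),cv2.DIST_HUBER,0,.01,.01).ravel()
        print(nm,thr,len(m),"widths",m[::6,2],"dir",np.degrees(np.arctan2(vy,vx)),(x,y));P[nm,thr]=((x,y),(x+20*vx,y+20*vy))
def plane(f,q):
    o,u=ray(f,q[0]);_,v=ray(f,q[1]);n=np.cross(u,v);n/=np.linalg.norm(n);return n,n@o
for a in(52,58):
  for b in(52,58):
    n1,d1=plane(T,P["T",a]);n2,d2=plane(S,P["S",b]);ax=np.cross(n1,n2);ax/=np.linalg.norm(ax);ax*=np.sign(ax[0])
    print("tilt",np.degrees(np.arcsin(ax[2])),"yaw",np.degrees(np.arctan2(ax[1],ax[0])),"L off planes mm",(n1@L[0]-d1)*1e3,(n2@L[0]-d2)*1e3)
# base corners in w5,w6 : grey mask contour
for nm,f in(("w5",w5),("w6",w6)):
    p=f["pixels"].astype(int);m=((abs(p[...,0]-p[...,2])<35)&(p.mean(2)>100)&(p.mean(2)<190)&(p[...,2]>=p[...,0])).astype(np.uint8)
    m=cv2.morphologyEx(m,cv2.MORPH_OPEN,np.ones((5,5)));n,l,s,c=cv2.connectedComponentsWithStats(m)
    pt=(340,315) if nm=="w5" else (335,250);i=l[pt[1],pt[0]];mm=cv2.morphologyEx((l==i).astype(np.uint8),cv2.MORPH_OPEN,np.ones((13,13)))
    ys,xs=np.nonzero(mm);
    W=[]
    for x,y in zip(xs,ys):
        o,v=wray(f,(x,y));W.append((o+v*(.014-o[2])/v[2])[:2])
    r=cv2.minAreaRect((np.array(W)*1e3).astype(np.float32));print(nm,s[i],r)
```

```text
lens w (array([0.6609, 0.298 , 0.2832]), np.float64(0.00034355538009974))
T 52 8 widths [ 9.5 19. ] dir -71.57033 (np.float32(172.17818), np.float32(170.32172))
T 58 25 widths [ 9.75 11.25 20.    9.    8.75] dir 63.76402 (np.float32(175.76575), np.float32(175.89879))Traceback (most recent call last):
  File "<stdin>", line 20, in <module>
IndexError: too many indices for array: array is 1-dimensional, but 2 were indexed
```

```bash
cat > ax.py <<'E'
from h import *
np.set_printoptions(precision=4,suppress=True)
d=pickle.load(open("f0.pkl","rb"));T,S=d["top"],d["side"];w5,w6=[pickle.load(open(n+".pkl","rb")) for n in("w5","w6")]
L=tri([wray(w5,(358.7,385.7)),wray(w6,(352.2,359.6))]);print("lens w",L)
def mids(f,a,b,k):
    p=f["pixels"].astype(np.float32);rb=p[...,0]-p[...,2];g=p.mean(2);a,b=np.array(a,float),np.array(b,float);u=(b-a)/np.linalg.norm(b-a);n=np.array([-u[1],u[0]]);out=[]
    for t in np.arange(0,np.linalg.norm(b-a),1.):
        s=np.arange(-22,22.01,.25);q=(a+u*t+n*s[:,None]).astype(np.float32);s1=lambda im:cv2.remap(im,q[:,0].copy(),q[:,1].copy(),cv2.INTER_LINEAR).ravel()
        v=(s1(rb)<k)&(s1(g)<95);c=len(s)//2
        if not v[c]:continue
        i=j=c
        while i>0 and v[i-1]:i-=1
        while j<len(s)-1 and v[j+1]:j+=1
        out.append([*(a+u*t+n*(s[i]+s[j])/2),s[j]-s[i]])
    return np.array(out)
P={}
for nm,f,a,b in(("T",T,(160,153),(183,197)),("S",S,(164,304.5),(232,305.5))):
    for k in(14,20):
        m=mids(f,a,b,k);print(nm,k,len(m),m[::4].round(1).tolist())
        med=np.median(m[:,2]);m=m[abs(m[:,2]-med)<3.5];vx,vy,x,y=cv2.fitLine(m[:,:2].astype(np.float32),cv2.DIST_HUBER,0,.01,.01).ravel()
        print("dir",np.degrees(np.arctan2(vy,vx)),(x,y));P[nm,k]=((x,y),(x+20*vx,y+20*vy))
def plane(f,q):
    o,u=ray(f,q[0]);_,v=ray(f,q[1]);n=np.cross(u,v);n/=np.linalg.norm(n);return n,n@o
for a in(14,20):
  for b in(14,20):
    n1,d1=plane(T,P["T",a]);n2,d2=plane(S,P["S",b]);ax=np.cross(n1,n2);ax/=np.linalg.norm(ax);ax*=np.sign(ax[0])
    print("tilt",np.degrees(np.arcsin(ax[2])),"yaw",np.degrees(np.arctan2(ax[1],ax[0])),"L off planes mm",(n1@L[0]-d1)*1e3,(n2@L[0]-d2)*1e3)
for nm,f in(("w5",w5),("w6",w6)):
    p=f["pixels"].astype(int);m=((abs(p[...,0]-p[...,2])<35)&(p.mean(2)>100)&(p.mean(2)<190)&(p[...,2]>=p[...,0])).astype(np.uint8)
    n,l,s,c=cv2.connectedComponentsWithStats(m)
    x0,y0=(325,305) if nm=="w5" else (322,245);i=l[y0,x0];mm=cv2.morphologyEx((l==i).astype(np.uint8),cv2.MORPH_OPEN,np.ones((15,15)))
    W=[]
    for y,x in zip(*np.nonzero(mm)):
        o,v=wray(f,(x,y));W.append((o+v*(.014-o[2])/v[2])[:2])
    print(nm,s[i],cv2.minAreaRect((np.array(W)*1e3).astype(np.float32)))
E
python3 ax.py
```

```text
lens w (array([0.6609, 0.298 , 0.2832]), np.float64(0.00034355538009974))
T 14 44 [[159.6, 153.2, 18.0], [161.3, 156.8, 18.8], [163.0, 160.4, 18.0], [165.3, 163.8, 19.0], [167.4, 167.2, 20.0], [169.7, 170.5, 21.0], [172.1, 173.7, 21.2], [174.9, 176.8, 20.8], [179.5, 185.7, 23.8], [178.8, 190.6, 18.0], [180.6, 194.1, 17.5]]
dir 62.487103 (np.float32(172.25105), np.float32(176.9495))
T 20 44 [[159.8, 153.1, 19.0], [161.5, 156.7, 19.2], [163.4, 160.3, 19.2], [165.4, 163.7, 19.8], [167.4, 167.2, 20.5], [169.7, 170.5, 21.5], [172.1, 173.7, 21.8], [174.9, 176.8, 21.2], [179.5, 185.7, 24.2], [178.7, 190.6, 18.2], [180.6, 194.1, 17.5]]
dir 62.930805 (np.float32(169.15028), np.float32(170.55884))
S 14 60 [[164.0, 304.6, 23.2], [168.0, 304.7, 23.2], [172.0, 304.6, 23.0], [176.0, 304.6, 23.2], [180.0, 304.9, 22.8], [184.0, 304.9, 22.8], [188.0, 305.0, 23.2], [192.0, 305.4, 23.5], [196.0, 304.6, 21.2], [200.0, 304.8, 19.0], [204.0, 305.6, 20.5], [216.0, 305.4, 19.2], [220.0, 305.4, 18.8], [224.0, 305.4, 19.0], [228.0, 305.4, 19.0]]
dir 0.9530054 (np.float32(175.59727), np.float32(304.77057))
S 2
[... 364 characters left out ...]
8.49696), np.float32(304.8132))
tilt 20.117877871888368 yaw 22.515519176905382 L off planes mm 2.6038238546889985 -0.7418205797168499
tilt 19.84428270973618 yaw 22.54747698308528 L off planes mm 2.6038238546889985 -0.4716249586743243
tilt 19.55822825540467 yaw 22.10898756124454 L off planes mm 2.4068239942227896 -0.7418205797168499
tilt 19.284632125811914 yaw 22.141773394140504 L off planes mm 2.4068239942227896 -0.4716249586743243
w5 [ 310  292   67  120 4646] ((751.3353271484375, 334.64703369140625), (138.06784057617188, 117.7831039428711), 21.25826072692871)
w6 [ 307  228   68  150 4491] ((742.7713623046875, 330.4923400878906), (127.40397644042969, 118.26048278808594), 21.517200469970703)
```

Run:
```python
from h import *
np.set_printoptions(precision=4,suppress=True)
d=pickle.load(open("f0.pkl","rb"));T,S=d["top"],d["side"];w5,w6=[pickle.load(open(n+".pkl","rb")) for n in("w5","w6")]
r=[wray(w5,(358.7,385.7)),wray(w6,(352.2,359.6)),ray(T,(120+206/3.077,105+309/3.077)),ray(S,(239.3,305.6))]
for s in([0,1],[2,3],[0,1,3],[0,1,2],[0,1,2,3]):print(s,tri([r[i] for i in s]))
L=tri(r)[0]
for yaw,t in((21.7,17),(21.7,19),(21.7,21)):
    M=R.from_euler('ZY',[yaw,-t],degrees=True).as_matrix()
    for n,f in(("w5",w5),("w6",w6)):
        q=np.array([wproj(f,L+.02*(M[:,1]*np.cos(a)+M[:,2]*np.sin(a))) for a in np.linspace(0,6.28,60)])
        w=np.ptp(q,0);(c,ab,an)=cv2.fitEllipse(q.astype(np.float32));print(yaw,t,n,"ratio",w[1]/w[0],min(ab)/max(ab),"centre",q.mean(0),"angle",an)
    print("axis",M[:,0])
```

```text
[0, 1] (array([0.6609, 0.298 , 0.2832]), np.float64(0.00034355538009974))
[2, 3] (array([0.6619, 0.2971, 0.2824]), np.float64(0.0025395194083882395))
[0, 1, 3] (array([0.6597, 0.2978, 0.2837]), np.float64(0.0009883030354014615))
[0, 1, 2] (array([0.6642, 0.2989, 0.2807]), np.float64(0.0016484269152078428))
[0, 1, 2, 3] (array([0.6614, 0.2977, 0.2831]), np.float64(0.0029404747176309015))
21.7 17 w5 ratio 0.41512844841590546 0.41462913148557323 centre [358.8283 385.9226] angle 91.094482421875
21.7 17 w6 ratio 0.6731018581861132 0.6715611749328312 centre [351.7206 359.7567] angle 93.23551177978516
axis [0.8885 0.3536 0.2924]
21.7 19 w5 ratio 0.38407853854621027 0.38371939386200526 centre [358.8297 385.9125] angle 90.87987518310547
21.7 19 w6 ratio 0.6476207584558016 0.646200512639689 centre [351.7222 359.7555] angle 92.9861831665039
axis [0.8785 0.3496 0.3256]
21.7 21 w5 ratio 0.352565602838904 0.3523470984757191 centre [358.8309 385.9016] angle 90.66792297363281
21.7 21 w6 ratio 0.6213608637750804 0.6200607579437603 centre [351.7237 359.7533] angle 92.7451171875
axis [0.8674 0.3452 0.3584]
```

The lens is at (0.661, 0.298, 0.283); wrist and fixed views agree within 2 mm, with yaw 21.7° and tilt about 18.7°. Back to the tool to grasp it.

```bash
python3 -m crank '{"travel":[[1,-2,-1],[2,-4,-2],[3,-6,-3],[4,-8,-4],[5,-10,-5]],"turn":[[-2.8,6.8,0],[-5.6,13.6,0],[-8.3,20.4,0],[-8.3,20.4,0],[-8.3,20.4,0]],"gripper":[0,0,0,0,0]}'
python3 -m crank '{"travel":[[0,-2,-1],[0,-4,-2],[0,-6,-3],[0,-7.5,-4],[0,-7.5,-5]],"turn":[[0,0,-7.7],[0,0,-15.4],[0,0,-23.1],[0,0,-30.8],[0,0,-38.5]],"gripper":[0,0,0,0,0]}'
python3 -m crank '{"travel":[[0,0,0],[0,0,0],[0,0,0],[0,0,0],[0,0,0]],"turn":[[0,0,0],[0,0,0],[0,0,0],[0,0,0],[0,0,0]],"gripper":[0,0,0,0,0]}'
```

```text
clock: 12.6
position: [0.4909, 0.066, 0.3497]
tool_rot: [3.138, -0.002, -2.757]
force: [-0.2, -0.6, -0.7]
grip_width: 0.0858
finger_force: 0.0
clock: 13.1
position: [0.4896, -0.0111, 0.3013]
tool_rot: [3.142, 0.002, 2.844]
force: [-0.1, 1.0, -0.0]
grip_width: 0.0849
finger_force: 0.0
clock: 13.6
position: [0.4899, -0.0084, 0.3017]
tool_rot: [3.141, 0.0, 2.854]
force: [0.3, -0.1, 0.3]
grip_width: 0.0853
finger_force: 0.0
```

```bash
python3 -m crank '{"travel":[[0,0,-4],[0,0,-8],[0,0,-12],[0,0,-16],[0,0,-19]],"turn":[[0,0,0],[0,0,0],[0,0,0],[0,0,0],[0,0,0]],"gripper":[0,0,0,0,0]}'
python3 -m crank '{"travel":[[0,0,-2],[0,0,-4],[0,0,-6],[0,0,-7.4],[0,0,-7.4]],"turn":[[0,0,0],[0,0,0],[0,0,0],[0,0,0],[0,0,0]],"gripper":[0,0,0,0,0]}'
python3 -m crank '{"travel":[[0,0,0],[0,0,0],[0,0,0],[0,0,0],[0,0,0]],"turn":[[0,0,0],[0,0,0],[0,0,0],[0,0,0],[0,0,0]],"gripper":[0.6,0.7,0.8,1,1]}' 40
python3 -m crank '{"travel":[[0,0,0],[0,0,0],[0,0,0],[0,0,0],[0,0,0]],"turn":[[0,0,0],[0,0,0],[0,0,0],[0,0,0],[0,0,0]],"gripper":[1,1,1,1,1]}'
```

```text
clock: 14.1
position: [0.4891, -0.0084, 0.1094]
tool_rot: [3.141, -0.001, 2.854]
force: [1.2, -0.1, -0.2]
grip_width: 0.0855
finger_force: 0.0
clock: 14.6
position: [0.4891, -0.0083, 0.0363]
tool_rot: [-3.141, -0.002, 2.854]
force: [0.1, -0.4, 0.3]
grip_width: 0.0854
finger_force: 0.0
clock: 15.1
position: [0.49, -0.0086, 0.0379]
tool_rot: [-3.142, 0.001, 2.853]
force: [-3.8, -1.0, 15.7]
grip_width: 0.0149
finger_force: 39.4
clock: 15.6
position: [0.49, -0.0087, 0.0379]
tool_rot: [-3.141, 0.001, 2.853]
force: [-1.2, -0.5, 8.4]
grip_width: 0.0151
finger_force: 38.9
```

```bash
python3 -m crank '{"travel":[[0,0,1],[0,0,3],[0,0,6],[0,0,10],[0,0,14]],"turn":[[0,0,0],[0,0,0],[0,0,0],[0,0,0],[0,0,0]],"gripper":[1,1,1,1,1]}'
python3 -m crank '{"travel":[[0,0,3],[0,0,6],[0,0,9],[0,0,12],[0,0,12]],"turn":[[0,0,0],[0,0,0],[0,0,0],[0,0,0],[0,0,0]],"gripper":[1,1,1,1,1]}'
python3 -m crank '{"travel":[[-0.6,4,0],[-1.2,8,0],[-1.8,12,0],[-2.4,16,0],[-3,20,0]],"turn":[[0,0,7.7],[0,0,15.4],[0,0,23.1],[0,0,30.8],[0,0,38.3]],"gripper":[1,1,1,1,1]}'
python3 -m crank '{"travel":[[0,0.7,-2],[0,1.5,-4],[0,2.3,-6],[0,2.9,-8],[0,2.9,-9.8]],"turn":[[2.4,-6,0],[4.8,-12,0],[6.9,-17.4,0],[6.9,-17.4,0],[6.9,-17.4,0]],"gripper":[1,1,1,1,1]}'
python3 -m crank '{"travel":[[0,0,0],[0,0,0],[0,0,0],[0,0,0],[0,0,0]],"turn":[[0,0,0],[0,0,0],[0,0,0],[0,0,0],[0,0,0]],"gripper":[1,1,1,1,1]}'
python3 snap.py w7
python3 - <<'E'
from h import *;from workcell import bot
T,S=bot.grab_frame("top"),bot.grab_frame("side");pickle.dump((T,S),open("ts7.pkl","wb"))
o=bot.observe();print(o["qpos"],o["position"],o["tool_rot"],o["grip_width"])
E
```

```text
clock: 16.1
position: [0.4892, -0.0082, 0.1794]
tool_rot: [3.141, -0.001, 2.854]
force: [0.7, -0.0, 0.4]
grip_width: 0.0152
finger_force: 39.4
clock: 16.6
position: [0.4907, -0.0079, 0.3013]
tool_rot: [3.141, 0.005, 2.853]
force: [-0.5, -0.6, -0.4]
grip_width: 0.015
finger_force: 39.4
clock: 17.1
position: [0.4589, 0.1928, 0.2976]
tool_rot: [-3.141, -0.0, -2.756]
force: [1.9, -0.9, -0.8]
grip_width: 0.0153
finger_force: 39.4
clock: 17.6
position: [0.4589, 0.2206, 0.1989]
tool_rot: [-3.14, 0.327, -2.76]
force: [0.6, 0.5, -0.8]
grip_width: 0.0155
finger_force: 39.4
clock: 18.1
position: [0.4601, 0.2203, 0.2]
tool_rot: [-3.141, 0.327, -2.762]
force: [-0.4, 0.2, -0.4]
grip_width: 0.0153
finger_force: 39.4
18.15 [0.46001792 0.22031639 0.19987471] [-3.14069333  0.32722665 -2.76209068] [0.34476889 0.17357476 0.30835586]
[ 0.17800522  0.37537992 -0.9578301   2.16189086  0.80567146  0.5784201
  0.60427831] [0.45988611 0.22036975 0.19968239] [-3.14072748  0.32692069 -2.76187252] 0.015189506252039317
```

```bash
cat > chk.py <<'E'
import sys
from h import *;from workcell import bot
np.set_printoptions(precision=4,suppress=True)
d=pickle.load(open("f0.pkl","rb"));T,S=pickle.load(open(sys.argv[1],"rb"))
o=bot.observe();M=R.from_euler('xyz',o["tool_rot"]).as_matrix();x=-M[:,0];z=-M[:,2];p=o["position"]
G=lambda s:p+(s+.014)*x+.018*z
for nm,f,b in(("T",T,d["top"]),("S",S,d["side"])):
    print(nm,"pred tip",proj(f,G(.113)),"front75",proj(f,G(.075)),"x20",proj(f,G(.02)),"rear",proj(f,G(-.075)))
    im=f["pixels"].astype(int);df=abs(im-b["pixels"].astype(int)).sum(2)
    a,e=proj(f,G(.0)),proj(f,G(.125));u=(e-a)/np.linalg.norm(e-a);n=np.array([-u[1],u[0]])
    yel=(im[...,0]>140)&(im[...,1]>100)&(im[...,0]-im[...,2]>50)
    for s in np.arange(0,.126,.005):
        c=proj(f,G(s));k=np.arange(-14,14.1,.5);q=(c+n*k[:,None]).round().astype(int);v=yel[q[:,1],q[:,0]];w=df[q[:,1],q[:,0]]
        print(int(s*1e3+.5),"yel n",v.sum(),"mid",k[v].mean() if v.any() else None,"diff",w[::2].tolist() if s>.08 else "")
E
python3 chk.py ts7.pkl
```

```text
T pred tip [210.6386 259.8256] front75 [220.0579 278.5685] x20 [233.5355 305.3867] rear [256.3913 350.8662]
0 yel n 0 mid None diff 
5 yel n 13 mid 1.5 diff 
10 yel n 18 mid 0.75 diff 
15 yel n 18 mid 0.75 diff 
20 yel n 15 mid 0.5 diff 
25 yel n 18 mid 0.25 diff 
30 yel n 18 mid 0.25 diff 
35 yel n 18 mid 0.75 diff 
40 yel n 18 mid 0.25 diff 
45 yel n 18 mid 0.25 diff 
50 yel n 18 mid 0.25 diff 
55 yel n 18 mid 0.75 diff 
60 yel n 18 mid 0.75 diff 
65 yel n 18 mid -0.25 diff 
70 yel n 18 mid 0.25 diff 
75 yel n 11 mid 0.0 diff 
80 yel n 11 mid 0.0 diff 
85 yel n 0 mid None diff [14, 5, 9, 35, 6, 7, 6, 6, 5, 20, 77, 256, 165, 303, 324, 155, 308, 73, 163, 105, 16, 5, 9, 4, 6, 6, 8, 10, 22]
90 yel n 0 mid None diff [5, 20, 24, 29, 29, 13, 14, 7, 8, 179, 230, 76, 10, 10, 26, 5, 13, 17, 18, 267, 98, 11, 11, 8, 12, 17, 7, 8, 14]
95 yel n 0 mid None diff [22, 22, 14, 14, 5, 5, 15, 11, 264, 180, 12, 13, 19, 12, 10, 17, 6, 7, 6, 21, 21, 261, 88, 4, 9, 12, 3, 16, 1]
100 yel n 0 mid None diff [2, 7, 10, 9, 4, 8, 3, 11, 332, 332, 19, 9, 15, 18, 14, 8, 11, 14, 1, 16, 40, 256, 31, 9, 14, 20, 1, 9
[... 1816 characters left out ...]
 5, 7, 46, 129, 206, 207, 117, 12, 13, 8, 12, 3, 4]
105 yel n 2 mid -2.25 diff [67, 27, 3, 3, 8, 13, 9, 91, 182, 247, 233, 166, 20, 20, 10, 11, 15, 11, 90, 181, 246, 217, 56, 14, 15, 3, 2, 5, 1]
110 yel n 2 mid -7.25 diff [52, 6, 9, 7, 2, 7, 7, 20, 98, 153, 168, 185, 201, 216, 217, 232, 248, 241, 228, 249, 235, 133, 17, 11, 5, 2, 2, 3, 2]
115 yel n 0 mid None diff [5, 4, 7, 5, 11, 5, 5, 4, 7, 14, 2, 7, 4, 1, 4, 20, 30, 33, 32, 39, 13, 6, 13, 5, 4, 6, 6, 5, 3]
120 yel n 0 mid None diff [9, 16, 12, 6, 7, 3, 2, 7, 6, 6, 5, 6, 3, 7, 1, 2, 5, 3, 4, 5, 10, 3, 3, 9, 7, 7, 3, 8, 2]
125 yel n 0 mid None diff [2, 4, 5, 2, 3, 6, 3, 12, 7, 3, 7, 12, 1, 21, 2, 3, 8, 3, 4, 1, 8, 3, 3, 11, 10, 6, 7, 10, 2]
```

Run:
```python
from h import *
d=pickle.load(open("f0.pkl","rb"));T,S=d["top"],d["side"]
L=np.array([.6612,.298,.283])
def line(f,c,ang,L,a,nm):
    u=np.array([np.cos(np.radians(ang)),np.sin(np.radians(ang))]);n=np.array([-u[1],u[0]])
    for s in(0,.045,.158,-.06): p=proj(f,L-s*a);print(nm,s,p.round(1),"off px",((p-c)@n).round(2))
for t in(18.7,):
    a=R.from_euler('ZY',[21.75,-t],degrees=True).as_matrix()[:,0]
    line(T,(169.15,170.56),62.93,L,a,"T");line(S,(178.5,304.81),.87,L,a,"S")
```

```text
T 0 [186.4 207.1] off px 1.27
T 0.045 [197.7 229.6] off px 1.46
T 0.158 [225.5 285.1] off px 1.92
T -0.06 [171.1 176.7] off px 1.02
S 0 [237.9 305.3] off px -0.39
S 0.045 [267.8 305.7] off px -0.44
S 0.158 [337.1 306.7] off px -0.56
S -0.06 [195.7 304.8] off px -0.31
```

```bash
python3 -m crank '{"travel":[[1,0.3,-0.1],[2.2,0.7,0.1],[3.4,1.1,0.5],[4.6,1.5,0.8],[5.55,1.87,1.1]],"turn":[[0,0,0],[0,0,0],[0,0,0],[0,0,0],[0,0,0]],"gripper":[1,1,1,1,1]}'
python3 -m crank '{"travel":[[0,0,0],[0,0,0],[0,0,0],[0,0,0],[0,0,0]],"turn":[[0,0,0],[0,0,0],[0,0,0],[0,0,0],[0,0,0]],"gripper":[1,1,1,1,1]}'
python3 - <<'E'
from h import *;from workcell import bot
T,S=bot.grab_frame("top"),bot.grab_frame("side");pickle.dump((T,S),open("ts8.pkl","wb"));W=bot.grab_frame("wrist");pickle.dump(W,open("w8.pkl","wb"))
o=bot.observe();M=R.from_euler('xyz',o["tool_rot"]).as_matrix();x=-M[:,0];z=-M[:,2];tip=o["position"]+.127*x+.018*z
L=np.array([.6612,.298,.283]);a=R.from_euler('ZY',[21.75,-18.7],degrees=True).as_matrix();print("tip in lens frame mm",a.T@(tip-L)*1e3,"x.a",np.degrees(np.arccos(x@a[:,0])),"roll",M[2,1],o["position"])
print(wproj(W,tip),wproj(W,L))
E
python3 chk.py ts8.pkl | awk '{if($1=="T"||$1=="S"||$1>=40)print}' | cut -c1-130
```

```text
clock: 18.75
position: [0.5165, 0.2394, 0.2105]
tool_rot: [-3.141, 0.327, -2.762]
force: [0.3, 0.3, -0.9]
grip_width: 0.0155
finger_force: 39.4
clock: 19.25
position: [0.5151, 0.239, 0.2105]
tool_rot: [-3.14, 0.327, -2.761]
force: [0.7, -0.0, 0.2]
grip_width: 0.0151
finger_force: 39.4
tip in lens frame mm [-45.33271695  -0.52790236  -0.11669408] x.a 0.03386733947374469 roll -0.0009117053471382405 [0.51522341 0.23911734 0.21054201]
[319.71189127 496.58323386] [320.29128377 526.99348347]
T pred tip [198.0691 229.6851] front75 [207.522  248.5041] x20 [221.0484 275.4325] rear [243.9888 321.1024]
40 yel n 18 mid 0.25 diff 
45 yel n 18 mid 0.75 diff 
50 yel n 18 mid 0.75 diff 
55 yel n 18 mid 0.25 diff 
60 yel n 17 mid 0.5 diff 
65 yel n 16 mid 0.25 diff 
70 yel n 18 mid 0.75 diff 
75 yel n 11 mid 0.5 diff 
80 yel n 13 mid 0.0 diff 
85 yel n 0 mid None diff [7, 9, 3, 10, 5, 10, 3, 8, 18, 9, 26, 172, 31, 146, 306, 165, 314, 89, 248, 3, 3, 8, 14, 6, 8, 5, 7, 4, 6
90 yel n 0 mid None diff [7, 3, 6, 2, 3, 7, 4, 4, 4, 128, 228, 5, 1, 3, 3, 4, 14, 14, 3, 79, 243, 7, 7, 8, 6, 6, 8, 12, 11]
95 yel
[... 1684 characters left out ...]
5, 10, 33, 137, 223, 269, 210, 65, 10, 9, 4, 7, 1, 5, 48, 122, 198, 193, 115
105 yel n 2 mid -2.25 diff [5, 3, 3, 19, 1, 5, 20, 84, 188, 231, 223, 142, 22, 23, 19, 9, 5, 11, 89, 167, 217, 200, 47, 12, 6, 4, 
110 yel n 2 mid 7.75 diff [11, 5, 3, 11, 4, 6, 2, 25, 102, 155, 175, 201, 206, 198, 196, 201, 222, 230, 260, 280, 255, 145, 22, 13
115 yel n 0 mid None diff [9, 4, 8, 15, 8, 2, 7, 13, 5, 10, 5, 3, 5, 11, 2, 4, 5, 6, 10, 10, 10, 2, 12, 2, 24, 6, 5, 10, 6]
120 yel n 4 mid 12.25 diff [17, 0, 11, 8, 17, 4, 2, 13, 13, 1, 5, 5, 5, 5, 5, 4, 3, 10, 4, 1, 2, 1, 2, 7, 4, 6, 7, 7, 3]
125 yel n 10 mid 2.45 diff [3, 5, 7, 3, 8, 5, 8, 6, 8, 7, 3, 6, 2, 2, 7, 11, 3, 3, 6, 5, 4, 5, 9, 10, 3, 2, 7, 3, 6]
```

```bash
python3 -c "
from workcell import bot
o=bot.observe();print(o['clock'],abs(o['qd']).max(),o['grip_width']);print(bot.job_done())"
```

```text
19.4 0.0026515537295122736 0.015045725565966976
the job is handed in; nothing more can be done
None
```

Job handed in at 19.4 s: the clamp is open on its stop, and the tool is held steady with its loop tip measured at about 45 mm from the lens and within about 1 mm of centre. The handle follows the camera axis as I measured it (tilt known to 1–2°), and the loop is flat.

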